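# Pack a sample flask and clamp the transport case with its draw latch

## Robot

A 6-joint arm with a two-finger parallel gripper is mounted at the origin on the work surface. World frame = base frame: x ahead of the robot, y to its left, z up, the work surface at z = 0. Lengths are in m, angles in rad, forces in N, time in s.
With the tool pointing down it reaches from about 0.25 to 0.775 m from the base axis. Payload 4 kg.
Tool frame: the origin (TCP) lies midway between the tips of the shut fingers; the grasp point (between the pads) lies 19 mm behind it; z points along the fingers, y is the direction in which the jaws open and shut (so a half turn about z gives the same grasp; the last joint's range is limited). The gripper opens to 94 mm and grips with 3 to 60 N. Pads are 16 mm wide; open, the fingers measure 119 mm over their backs; the gripper's body (75 mm by 177 mm) begins 78 mm behind the grasp point.
Start: joints at [-1.231, 0.087, 1.371, -0, 1.684, -0.103], TCP at [0.236, -0.497, 0.206] pointing down, gripper open.
Joint ranges: [-3.1, 3.1], [-0.76, 2.03], [0.27, 2.55], [-1.08, 4.22], [0.17, 2.65], [-2.57, 2.57]. Speed limits (rad/s): [2.79, 2.79, 3.14, 3.14, 3.14, 3.14].

## Interface

Orientations are given as a unit quaternion [x, y, z, w].
In Python, from bench import manip, claw, viewer, job gives the robot as it stands. Calls block until the motion is done:
- manip.reach(position, orientation): joint-space move of the TCP to a pose.
- manip.servo_line(position, frame=None, v=0.15, force_limit=None): straight line of the TCP; frame=None keeps the orientation; v is the mean speed in m/s. With force_limit (N) it stops when the force on the tool has changed by that much, and returns True; else False.
- manip.move_joints(angles): joint-space move.
- claw.open_jaws() and claw.gripper_close(newtons=None): open the fingers fully, or close them until they stop; newtons is the grip in N (None keeps the last).
- manip.pause(seconds).
- manip.inverse_kinematics(position, orientation): joint angles nearest the present ones, or None.
- manip.observe(): the state.
- viewer.read_camera(name): name is "scene" or "top" or "wrist"; returns the picture (400x640x3 uint8, red, green, blue); there is no depth.
- viewer.camera_info(name): a dict with "K" (3x3 intrinsics, pixels), "D" ([k1, k2, p1, p2, k3] as OpenCV has them; the pictures are not rectified), "pose" (4x4, takes a point from camera to world coordinates); the wrist camera has in their place "T_tool_cam" (4x4, takes a point from camera to tool coordinates, whose origin is the TCP and whose axes are the flange's). Camera axes: x right, y up, looking along -z (the intrinsics and any distortion apply to the point x, -y, -z); pixel columns grow to the right and rows downward; lengths in m; the calibration is good to about 2 mm. A picture is of the moment at which its call begins: read the wrist's pose just before it. camera_info takes no time and is no camera call.
A pose or a line that the arm cannot do raises manip.IKError and nothing moves.
- job.finish_job(): hands the job in, once; it reports no verdict.
The state is a dict: "clock": time; "q": joint angles; "joint_velocities": joint speeds; "effort": joint torques, N m; "ee_pos": TCP position; "tcp_rot": TCP orientation; "wrist_force": force on the tool from outside, world axes, zero at the start; "wrist_torque": the same for the moment, N m; "opening": opening from 0.0 (shut) to 1.0 (fully open).
Only numpy, scipy, OpenCV 4.12 (cv2) and the standard library are available. Lean on these libraries where they do the work, as an engineer would, in place of code of your own. Each camera call takes 0.05 s, during which the arm holds its last target.

## Task

Set the blue-capped round-bottom glass flask from the cork ring gently and upright into the free foam pocket of the open transport case and let go. Then close the lid, hook the latch's bail over the keeper on the lid and snap the lever down over center until it lies flat on the case, so that the lid is clamped. The glass is thin, so no hard squeeze or knock, and leave the packed flask and the other things on the bench standing where they are.

Things in the scene. Friction and masses are not known exactly. Their poses are not given: they have to be found in the camera images.
- case: (Lengths in mm.) Light grey case fixed to the bench, 130 deep (its x), 200 wide (its y), walls 5; body 95 high, 135 with the lid shut. Origin: centre of its underside; z up. Its front with the draw latch faces its -x. Inside, dark foam (top at 40) has two round pockets, 40 wide, 28 deep, centres at x -6, y +42 (holds the white-capped flask) and y -42 (free).
- lid_hinge (a point): Middle of the lid's hinge line, which runs along the case's y at the back rim: x +65, z 95 in the case frame. Lid: 130 deep, 200 wide, 40 high, 0.35 kg, flat on top. When it stands open, its outside looks to the case's back (+x).
- lid (a joint): Lid angle, rad: 0 shut, growing as it swings up and back; 1.57 upright, 2.0 is its stop. Stiff friction hinge: it stays wherever it is left (about 4 N at the free edge moves it), so push it all the way down.
- latch_pivot (a point): Pivot A of the latch lever, along the case's y, on the case front: x -81 (16 out from the front face), y 0, z 78 in the case frame.
- lever (a joint): Lever angle q, rad: 0 shut, lying down the case front; grows as its tip swings out (1.57: straight out) and up (2.6 stop). Stays where left. From A its steel plate (26 wide, 4 thick) reaches 55 in direction (out sin q, down cos q); outer face 6 from A. The bail's pivot B is 16 from A at angle q - 0.45: below 0.45 it is over center and a spring snaps it shut; before, takes up to 6 N at mid-plate.
- lever_tip (a point): Middle of the lever's rolled end (8 diameter, 26 wide), 55 from pivot A.
- bail_arm (a joint): Angle of the bail on the lever, rad. Lean = bail_arm minus lever: 0 bail straight up from B, positive its top leans out from the case, negative towards it. It swings almost freely and falls to the side it leans to: outward to its stop on the lever at 2.9, inward against the lid. The bail is a wire loop 45 wide; its hook bar lies 52.5 from B along the case's y; springs let it stretch 3 (at 30 N).
- bail_bar (a point): Middle of the bail's hook bar (5 diameter, 41 long). A red finger tab (22 wide, 5 thick) stands on the middle of the bar and reaches 17 beyond it, away from B.
- keeper_seat (a point): Where the bar's middle sits when hooked: 14 out from the lid's front face, 117.5 above the bench with the lid shut. The keeper is a steel shelf 28 wide, 20 out (top at 115) with an upturned lip (3.5 thick, top at 122) on its outer edge. The bar goes over the lip from above, which needs the lever above about 1.9, and is drawn down behind it as the lever is pushed down.
- pocket_free (a point): Centre of the free pocket's mouth, level with the foam's top, 40 above the bench. A seated flask has its bulb centre 13 above this point, so its origin 11 below it.
- flask: The flask to pack: brown glass, 92 tall, 80 g, bottom-heavy; bulb 48 diameter (centre 24 above the origin), neck 18, blue cap 24 diameter from 70 to 92 above the origin, to grip. Origin: lowest point of the bulb; z up the neck. Stands in the cork ring, origin 14 above the bench. Thin glass: over 25 N a finger, a 20 N knock or a 1 cm drop breaks it.
- flask_bulb (a point): Centre of that flask's bulb.
- cork_ring: Loose cork ring, 80 diameter, hole 40, 25 high, lying flat and carrying the flask. Origin: centre of its underside.
- packed_flask: The flask already packed (white cap, else the same as the other) in its pocket at y = +42 of the case. Same frame. Leave it.
- reagent_bottle: White bottle with blue cap, 68 diameter, 175 tall, 0.4 kg, standing loose on the bench. Origin: centre of its underside. Leave it.
- tube_rack: Orange microtube rack, 70 (its x) x 100 (its y) x 44 high, standing loose. Origin: centre of its underside. Leave it.
- tip_box: Pipette-tip box, blue with pale lid, 122 (its x) x 84 (its y) x 64 high, standing loose behind the case. Origin: centre of its underside. Leave it.
Mind the look-alikes: they are no part of the job. What is shaped like the flask but turquoise is not meant.

How it is judged:
By the outcome, as a careful person would: the job done as asked, in the order asked, and still so for the second after the job is handed in, with the robot touching nothing.
It also fails if it takes over 69 s, if anything falls off the work surface, if the arm or the gripper's body presses on something with over 40 N, if the wrist force passes 120 N, or if a joint passes its speed limit or range.

## Working session

There is one attempt and no reset: what is moved stays moved. The work goes in short steps, each a Python script; the robot and the scene stay as the last script left them, time stands still between calls to the robot, and variables do not carry over. Pictures are saved under pics/ and viewed, and the job is handed in when it is done.

```bash
ls; mkdir -p pics
python3 - <<'E'
from bench import manip, claw, viewer, job
import cv2,numpy as np
for n in ["scene","top","wrist"]:
    im=viewer.read_camera(n); cv2.imwrite(f"pics/{n}0.png",im[:,:,::-1])
    i=viewer.camera_info(n); print(n,{k:np.round(v,3).tolist() for k,v in i.items()})
s=manip.observe(); print(s["clock"],s["ee_pos"],s["tcp_rot"])
E
```

```text
pics
scene {'K': [[366.674, 0.0, 322.073], [0.0, 366.674, 201.949], [0.0, 0.0, 1.0]], 'D': [-0.002, 0.0, 0.0, 0.0, 0.0], 'pose': [[0.581, -0.559, 0.592, 1.07], [0.814, 0.39, -0.43, -0.362], [0.009, 0.732, 0.681, 0.7], [0.0, 0.0, 0.0, 1.0]]}
top {'K': [[367.654, 0.0, 323.063], [0.0, 367.654, 201.389], [0.0, 0.0, 1.0]], 'D': [-0.07, 0.0, 0.0, 0.0, 0.0], 'pose': [[-0.001, 0.998, -0.062, 0.495], [-1.0, -0.001, -0.002, 0.036], [-0.003, 0.062, 0.998, 1.152], [0.0, 0.0, 0.0, 1.0]]}
wrist {'K': [[352.115, 0.0, 321.962], [0.0, 352.115, 202.657], [0.0, 0.0, 1.0]], 'D': [-0.019, 0.0, 0.0, 0.0, 0.0], 'T_tool_cam': [[0.001, 0.959, 0.282, 0.082], [1.0, -0.001, -0.0, -0.0], [-0.0, 0.282, -0.959, -0.181], [0.0, 0.0, 0.0, 1.0]]}
0.15 [ 0.2355329  -0.49657474  0.20456658] [ 9.75588868e-01  2.19603358e-01 -8.86893690e-05 -8.46867859e-04]
```

View pics/scene0.png

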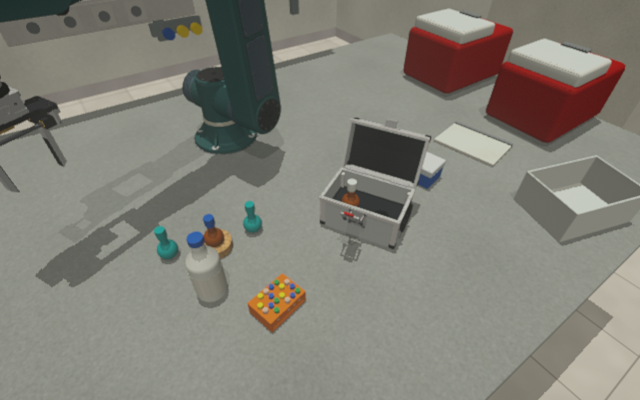

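View pics/top0.png

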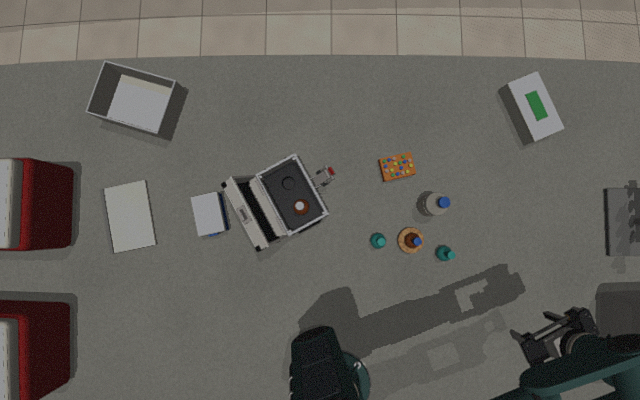

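View pics/wrist0.png

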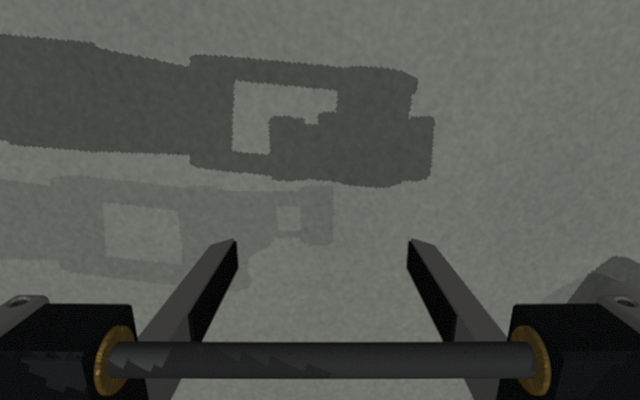

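The candidates, by top-view pixel:
- (412,241): brown flask with a blue cap, standing in the cork ring. This fits the description.
- (378,241) and (445,254): turquoise look-alike flasks.
- (443,202): blue cap of the reagent bottle.
- (301,206): the packed, white-capped flask.

I choose (412,241) and will check it in a close crop.

```bash
cat > h.py <<'E'
import numpy as np, cv2
from scipy.spatial.transform import Rotation as R
from bench import manip, claw, viewer, job
def campose(n,obs=None):
    i=viewer.camera_info(n)
    if n=="wrist":
        o=obs or manip.observe(); T=np.eye(4); T[:3,:3]=R.from_quat(o["tcp_rot"]).as_matrix(); T[:3,3]=o["ee_pos"]
        P=T@np.array(i["T_tool_cam"])
    else: P=np.array(i["pose"])
    return np.array(i["K"]),np.array(i["D"]),P
def ray(cam,uv):
    K,D,P=cam
    p=cv2.undistortPoints(np.array([[uv]],float),K,D)[0,0]
    d=P[:3,:3]@np.array([p[0],-p[1],-1]); return P[:3,3],d/np.linalg.norm(d)
def onplane(cam,uv,z):
    o,d=ray(cam,uv); return o+d*(z-o[2])/d[2]
def proj(cam,X):
    K,D,P=cam
    X=np.atleast_2d(np.array(X,float)); c=(X-P[:3,3])@P[:3,:3]; c=c*[1,-1,-1]
    return cv2.projectPoints(c,np.zeros(3),np.zeros(3),K,D)[0][:,0]
def tri(rays):
    A=np.zeros((3,3));b=np.zeros(3)
    for o,d in rays:
        M=np.eye(3)-np.outer(d,d); A+=M; b+=M@o
    x=np.linalg.solve(A,b); return x,[float(np.linalg.norm((np.eye(3)-np.outer(d,d))@(x-o))) for o,d in rays]
def crop(im,x0,y0,x1,y1,s,fn):
    cv2.imwrite(fn,cv2.resize(im[y0:y1,x0:x1,::-1],None,fx=s,fy=s,interpolation=cv2.INTER_CUBIC))
E
python3 - <<'E'
from h import *
t=cv2.imread("pics/top0.png")[:,:,::-1]; s=cv2.imread("pics/scene0.png")[:,:,::-1]
crop(t,210,140,350,260,5,"pics/c_case_top.png"); crop(s,310,110,440,270,3.7,"pics/c_case_scene.png")
a=cv2.resize(t[170:270,360:460,::-1],(400,400),interpolation=cv2.INTER_CUBIC); b=cv2.resize(s[190:290,150:250,::-1],(400,400),interpolation=cv2.INTER_CUBIC)
cv2.imwrite("pics/c_flask.png",np.hstack([a,b]))
E
```

```text
(no output)
```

View pics/c_flask.png

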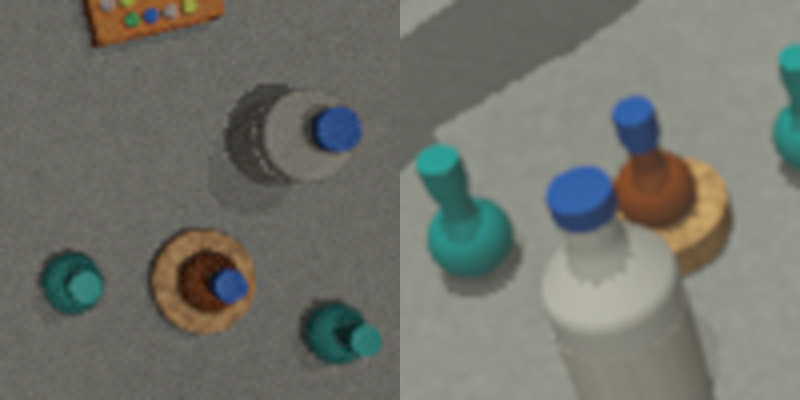

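View pics/c_case_top.png

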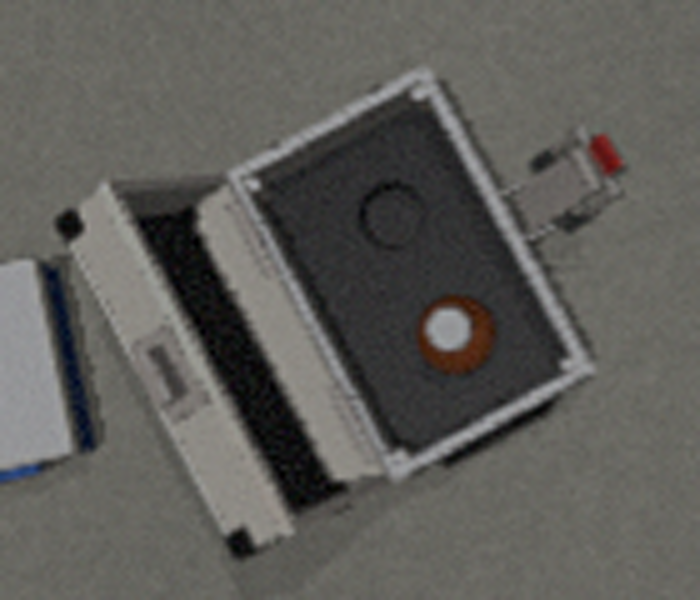

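View pics/c_case_scene.png

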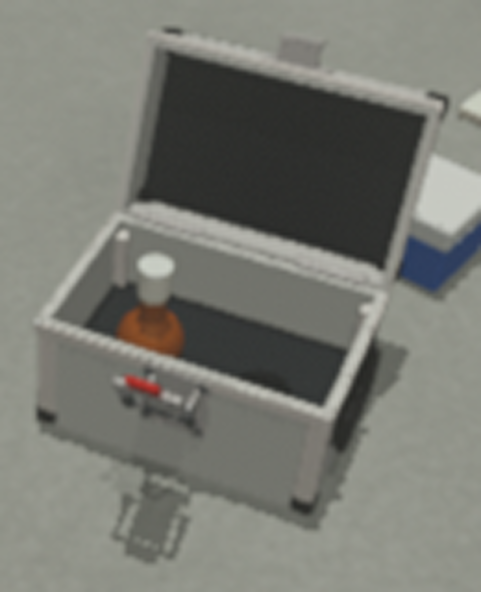

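The crop shows the brown flask with a blue cap, standing in the tan cork ring (top view pixel ~(417,241), scene ~(209,222)). The flasks on either side are turquoise. The lever sticks up and out, with the bail leaning outward. Next I measure.

```bash
cat > m1.py <<'E'
from h import *
T=campose("top"); S=campose("scene")
t=cv2.imread("pics/top0.png"); s=cv2.imread("pics/scene0.png")
def blobs(im,lo,hi,amin=8):
    hsv=cv2.cvtColor(im,cv2.COLOR_BGR2HSV); m=cv2.inRange(hsv,lo,hi)
    n,l,st,c=cv2.connectedComponentsWithStats(m)
    return [(st[i][:4].tolist(),int(st[i][4]),c[i].round(1).tolist()) for i in range(1,n) if st[i][4]>=amin]
blue=((105,120,60),(125,255,255))
print("blue top",blobs(t,*blue)); print("blue scene",blobs(s,*blue))
teal=((80,100,40),(100,255,255))
print("teal top",blobs(t,*teal,30))
brown=((3,120,40),(14,255,140))
print("brown top",blobs(t,*brown)); print("brown scene",blobs(s,*brown))
red=((0,150,90),(5,255,255)); red2=((174,150,60),(180,255,255))
print("red top",[b for b in blobs(t,*red)+blobs(t,*red2) if 300<b[2][0]<350]); print("red scene",[b for b in blobs(s,*red)+blobs(s,*red2) if 300<b[2][0]<400])
f=lambda U,V:((U+.5)/5-.5+210,(V+.5)/5-.5+140)
c=[onplane(T,f(*p),.095) for p in [(430,68),(595,372),(393,480),(230,175)]]
for a in c: print(a.round(4))
print("sides",[round(float(np.linalg.norm(c[i]-c[(i+1)%4])),4) for i in range(4)],"ctr",np.mean(c,0).round(4))
cy=(c[1]-c[0]+c[2]-c[3]); cx=(c[3]-c[0]+c[2]-c[1]); print("yaw y",np.degrees(np.arctan2(-cy[0],cy[1])),"yaw x",np.degrees(np.arctan2(cx[1],cx[0])))
E
python3 m1.py
```

```text
blue top [([403, 160, 3, 3], 8, [404.1, 161.1]), ([439, 197, 11, 11], 99, [443.9, 201.8]), ([209, 233, 9, 3], 14, [212.9, 234.1]), ([414, 237, 8, 9], 48, [417.1, 241.0])]
blue scene [([163, 28, 11, 12], 96, [168.2, 33.2]), ([419, 171, 22, 17], 143, [427.3, 180.2]), ([203, 214, 10, 14], 104, [208.2, 220.3]), ([187, 232, 16, 16], 198, [194.7, 239.1]), ([269, 285, 4, 4], 13, [270.8, 286.5]), ([291, 284, 3, 4], 11, [291.9, 285.6]), ([291, 293, 3, 5], 12, [292.1, 294.8]), ([269, 294, 4, 4], 14, [270.7, 295.5]), ([269, 303, 4, 5], 15, [270.6, 304.9])]
teal top [([371, 233, 15, 15], 168, [377.7, 240.4]), ([436, 246, 19, 15], 190, [444.7, 253.3])]
brown top [([379, 159, 37, 23], 96, [389.2, 172.6]), ([58, 180, 5, 4], 10, [60.3, 181.6]), ([45, 186, 7, 7], 13, [48.1, 188.6]), ([51, 193, 5, 7], 11, [53.2, 195.2]), ([293, 199, 16, 16], 108, [301.7, 207.3]), ([57, 207, 5, 6], 10, [59.5, 209.5]), ([44, 209, 5, 6], 14, [46.3, 211.3]), ([42, 217, 6, 6], 13, [43.9, 219.2]), ([60, 227, 7, 5], 11, [63.0, 228.8]), ([404, 232, 15, 17], 131, [410.1, 239.6]), ([39, 238, 8, 9], 25, [42.5, 241.9]), ([66, 238
[... 689 characters left out ...]
 60, 8, 5], 12, [428.2, 61.8]), ([404, 70, 5, 4], 8, [405.8, 71.4]), ([428, 84, 7, 4], 9, [431.0, 85.1]), ([487, 106, 6, 10], 18, [488.6, 110.9]), ([493, 111, 8, 8], 15, [496.7, 115.0]), ([499, 117, 7, 6], 14, [502.4, 119.3]), ([519, 125, 7, 6], 11, [522.5, 128.3]), ([342, 193, 17, 13], 166, [350.8, 198.7]), ([204, 228, 20, 19], 280, [213.3, 236.8]), ([248, 293, 57, 39], 352, [276.3, 314.7])]
red top [([329, 167, 5, 7], 16, [330.8, 170.4])]
red scene [([344, 212, 9, 4], 19, [348.2, 213.6])]
[0.7018 0.1178 0.095 ]
[0.5249 0.0222 0.095 ]
[0.4631 0.1382 0.095 ]
[0.6394 0.2338 0.095 ]
sides [0.201, 0.1314, 0.2005, 0.1317] ctr [0.5823 0.128  0.095 ]
yaw y 118.4270671118665 yaw x 118.1673070867525
```

```bash
cat > m2.py <<'E'
from m1 import *
print("-----")
print("cap tri",tri([ray(T,(417.1,241)),ray(S,(208.2,220.3))]))
print("cap onplane z=.104",onplane(T,(417.3,241),.104), "ring? bulb on z=.038",onplane(T,(411.5,240.3),.038))
print("packed cap tri?",onplane(T,(299.3,205.2),.121))
print("tab tri",tri([ray(T,(330.8,170.4)),ray(S,(348.2,213.6))]))
for n,p in [("bottle cap",(443.9,201.8,.175)),("teal1",(380,241,.092)),("teal2",(449.5,254.5,.092))]: print(n,onplane(T,p[:2],p[2]).round(3))
c0=np.array([.5823,.128]); y=np.radians(118.3)
C=lambda x,yy,z:np.array([c0[0]+x*np.cos(y)-yy*np.sin(y),c0[1]+x*np.sin(y)+yy*np.cos(y),z])
print("pocket packed",C(-.006,.042,.04),"free",C(-.006,-.042,.04), "A",C(-.081,0,.078))
print("predicted packed captop px",proj(T,C(-.006,.042,.121)),proj(S,C(-.006,.042,.110)))
print("free pocket px",proj(T,C(-.006,-.042,.04)))
for q in (1.8,2,2.2,2.4,2.6):
    le=q;  d=lambda r,a:np.array([r*np.sin(a),-r*np.cos(a)])
    B=d(16e-3,q-.45); lean=2.9-q; tab=B+63e-3*np.array([np.sin(lean),np.cos(lean)])
    print(q,"tab px",proj(T,C(-.081-tab[0],0,.078+tab[1])).round(1),proj(S,C(-.081-tab[0],0,.078+tab[1])).round(1))
E
python3 m2.py | sed -n '/-----/,$p'
```

```text
-----
cap tri (array([ 0.44711677, -0.23090286,  0.09745029]), [0.0005063614965673446, 0.0005063614965673621])
cap onplane z=.104 [ 0.44719552 -0.23029336  0.104     ] ring? bulb on z=.038 [ 0.44637944 -0.22936231  0.038     ]
packed cap tri? [0.54896345 0.10478132 0.121     ]
tab tri (array([0.64480618, 0.01665646, 0.13893651]), [0.0003017066152849363, 0.0003017066152847167])
bottle cap [ 0.555 -0.286  0.175]
teal1 [ 0.447 -0.125  0.092]
teal2 [ 0.407 -0.327  0.092]
pocket packed [0.54816448 0.10280543 0.04      ] free [0.62212458 0.14262884 0.04      ] A [0.62070114 0.05668133 0.078     ]
predicted packed captop px [[300.00243725 205.48328691]] [[350.34055043 185.42236631]]
free pocket px [[288.72464123 182.58529324]]
1.8 tab px [[338.5 168.7]] [[341.7 232.1]]
2 tab px [[336.7 169.1]] [[343.2 225.8]]
2.2 tab px [[334.1 169.9]] [[345.1 219.3]]
2.4 tab px [[330.6 171.3]] [[347.4 212.7]]
2.6 tab px [[326.5 173.1]] [[350.  206.5]]
```

```bash
cat > g.py <<'E'
from h import *
c0=np.array([.5823,.128]); YAW=np.radians(118.3)
ex=np.array([np.cos(YAW),np.sin(YAW),0]); ey=np.array([-np.sin(YAW),np.cos(YAW),0]); ez=np.array([0,0,1.])
def C(x,y,z): return np.array([c0[0],c0[1],0])+x*ex+y*ey+z*ez
def quat(xa,za): # tool x, tool z
    za=za/np.linalg.norm(za); ya=np.cross(za,xa); ya/=np.linalg.norm(ya); xa=np.cross(ya,za)
    return R.from_matrix(np.c_[xa,ya,za]).as_quat()
QD=quat(-ex,-ez)   # down, camera toward case front
QDB=quat(ex,-ez)
def tilt(a): # pointing down and inward (+ex) by a rad from vertical ; camera on outer/top side
    z=-ez*np.cos(a)+ex*np.sin(a); return z
QP=lambda a:quat(-ex,tilt(a))
QM=lambda a:quat(ex,tilt(a))
E
python3 - <<'E'
from g import *
F=np.array([.447,-.2301,0])
def t(n,p,q):
    r=manip.inverse_kinematics(p,q); print(n,None if r is None else np.round(r,2))
for n,q in (("front",QD),("back",QDB)):
    t("pick "+n,F+[0,0,.084],q); t("pre",F+[0,0,.2],q); t("place",C(-.006,-.042,.099),q); t("hi",C(-.006,-.042,.24),q)
for a in (0,.3,.5,.8):
    for n,Q in (("P",QP),("M",QM)):
        t(f"tab {a} {n}",C(-.15,0,.12),Q(a)); t(f"lev {a} {n}",C(-.1,0,.045),Q(a))
for a in (0,-.4):
  for n,Q in (("P",QP),("M",QM)):
    t(f"lidback {a} {n}",C(.16,0,.2),Q(a));t(f"lidtop {a} {n}",C(-.05,0,.135),Q(a))
E
```

```text
pick front [-0.59  0.04  1.67 -0.    1.44  2.06]
pre [-0.59 -0.02  1.49 -0.    1.67  2.06]
place None
hi None
pick back [-0.59  0.04  1.67 -0.    1.44 -1.08]
pre [-0.59 -0.02  1.49 -0.    1.67 -1.08]
place [ 0.14  0.32  1.3  -0.    1.51 -0.36]
hi [ 0.14  0.28  1.07 -0.    1.78 -0.36]
tab 0 P [-0.09  0.35  1.23 -0.    1.56  2.55]
lev 0 P None
tab 0 M [-0.09  0.35  1.23 -0.    1.56 -0.59]
lev 0 M [-0.03  0.34  1.39 -0.    1.41 -0.52]
tab 0.3 P [-0.21  0.48  1.09  0.23  1.77  2.46]
lev 0.3 P [-0.16  0.46  1.26  0.24  1.6   2.47]
tab 0.3 M [-0.21  0.48  1.09  0.23  1.77 -0.68]
lev 0.3 M [-0.16  0.46  1.26  0.24  1.6  -0.67]
tab 0.5 P [-0.28  0.58  0.99  0.37  1.91  2.43]
lev 0.5 P [-0.23  0.56  1.17  0.37  1.74  2.42]
tab 0.5 M [-0.28  0.58  0.99  0.37  1.91 -0.71]
lev 0.5 M [-0.23  0.56  1.17  0.37  1.74 -0.72]
tab 0.8 P [-0.35  0.75  0.85  0.59  2.11  2.45]
lev 0.8 P [-0.31  0.73  1.04  0.56  1.95  2.39]
tab 0.8 M [-0.35  0.75  0.85  0.59  2.11 -0.69]
lev 0.8 M [-0.31  0.73  1.04  0.56  1.95 -0.75]
lidback 0 P None
lidtop 0 P None
lidback 0 M [ 0.39  0.14  1.32 -0.    1.68 -0.1 ]
lidtop 0 M [ 0.05  0.25  1.33 -0.    1.57 -0.45]
lidback -0.4 P None
lidtop -0.4 P None
lidback -0.4 M [ 0.63  0.18  1.33 -0.4   1.68  0.1 ]
lidtop -0.4 M [ 0.26  0.19  1.45 -0.39  1.42 -0.19]
```

Run:
```python
from g import *
F=np.array([.447,-.2301,0])
manip.reach(F+[0,0,.2],QDB)
o=manip.observe(); im=viewer.read_camera("wrist"); cam=campose("wrist",o)
cv2.imwrite("pics/w1.png",im[:,:,::-1]); print(o["clock"],o["ee_pos"],o["wrist_force"])
print("expected captop px",proj(cam,F+[0,0,.106]),"bulb",proj(cam,F+[0,0,.038]))
hsv=cv2.cvtColor(im,cv2.COLOR_RGB2HSV); m=cv2.inRange(hsv,(105,120,60),(125,255,255))
n,l,st,c=cv2.connectedComponentsWithStats(m)
for i in range(1,n):
    if st[i][4]>50: print(st[i],c[i])
```

```text
1.4333 [ 0.44676712 -0.23077589  0.19998995] [-0.5088561   0.63412022  0.95063492]
expected captop px [[323.39371543 204.61327746]] bulb [[323.17384236 185.06315855]]
[309 190  28  28 601] [322.50915141 203.6422629 ]
[550 218  12   9  85] [555.08235294 222.12941176]
[557 235  12   9  78] [562.65384615 239.25641026]
[509 237  11  10  80] [514.025 241.475]
[517 254  12   9  77] [522.38961039 258.12987013]
[525 270  12   9  72] [530.19444444 274.08333333]
[401 378  35   9 230] [417.30434783 381.21304348]
```

View pics/w1.png

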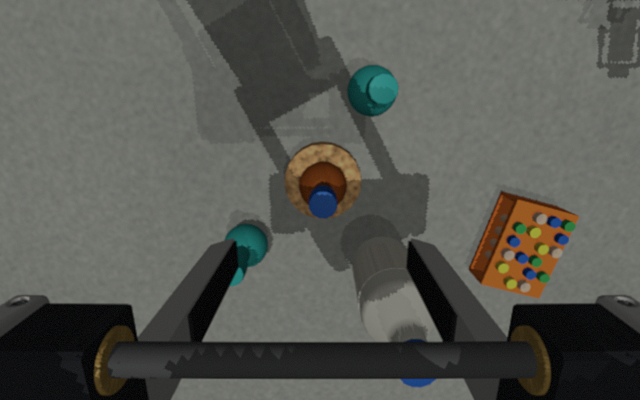

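The wrist view has the blue cap at (322,204), about 1 px from the prediction. The path down is clear of the teal flasks at (245,245) and (373,92) and the bottle at (400,300). I grasp now.

Run:
```python
from g import *
F=np.array([.447,-.2301,0])
manip.servo_line(F+[0,0,.12],v=.12)
print(manip.servo_line(F+[0,0,.0845],v=.06,force_limit=6))
claw.gripper_close(8); manip.pause(.2)
o=manip.observe(); print(o["clock"],o["ee_pos"],o["opening"]*94,o["wrist_force"])
manip.servo_line(F+[0,0,.11],v=.06)
manip.servo_line(F+[0,0,.25],v=.15)
manip.pause(.2)
o=manip.observe(); print(o["clock"],o["ee_pos"],o["opening"]*94,o["wrist_force"])
im=viewer.read_camera("wrist");im2=viewer.read_camera("scene")
cv2.imwrite("pics/w2.png",np.vstack([im[:,:,::-1],]));cv2.imwrite("pics/s2.png",im2[:,:,::-1])
```

```text
False
4.3167 [ 0.44700374 -0.23011995  0.08456753] 23.6206292096746 [-0.77074228  0.66853103  0.62364882]
6.175 [ 0.4466356  -0.22984221  0.24886713] 23.440499980280347 [ 0.01643707  1.03970131 -1.2360692 ]
```

View pics/w2.png

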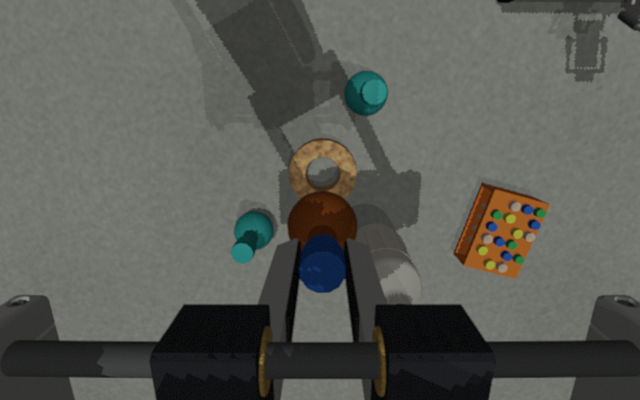

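View pics/s2.png

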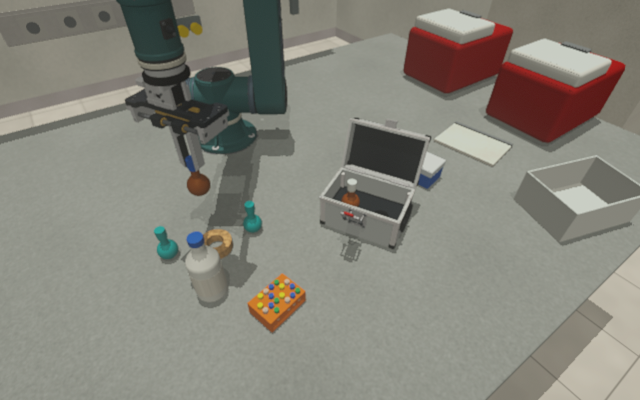

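The grip holds at 23.5 mm. The wrist view shows the flask hanging at (322,235), and the ring is still in place at (323,172). Now I carry it over the pocket and lower it.

Run:
```python
from g import *
o=manip.observe(); cam=campose("wrist",o); print("exp bulb px",proj(cam,o["ee_pos"]-np.array([0,0,.046])))
P=C(-.006,-.042,0)
manip.servo_line(P+[0,0,.25],v=.18)
manip.servo_line(P+[0,0,.125],v=.12)
manip.pause(.2)
o=manip.observe(); print(o["clock"],o["ee_pos"],o["wrist_force"])
im=viewer.read_camera("wrist");im2=viewer.read_camera("scene");im3=viewer.read_camera("top")
cv2.imwrite("pics/w3.png",im[:,:,::-1]);crop(im2,290,80,460,260,3.3,"pics/s3.png");crop(im3,210,130,360,260,4,"pics/t3.png")
```

```text
exp bulb px [[322.86710607 225.55731812]]
10.1083 [0.6226168  0.14272657 0.12603461] [-0.91060364 -0.91067919 -1.60774292]
```

View pics/w3.png

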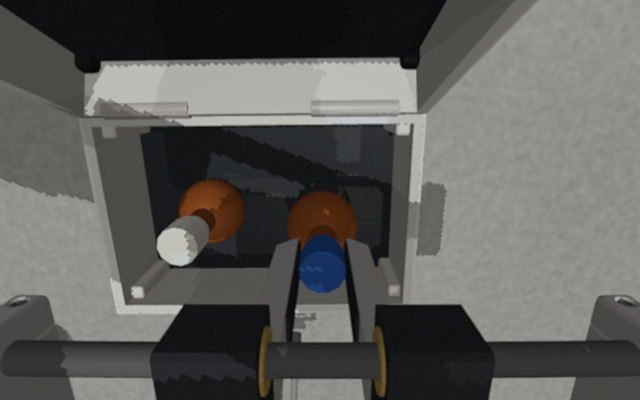

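View pics/s3.png

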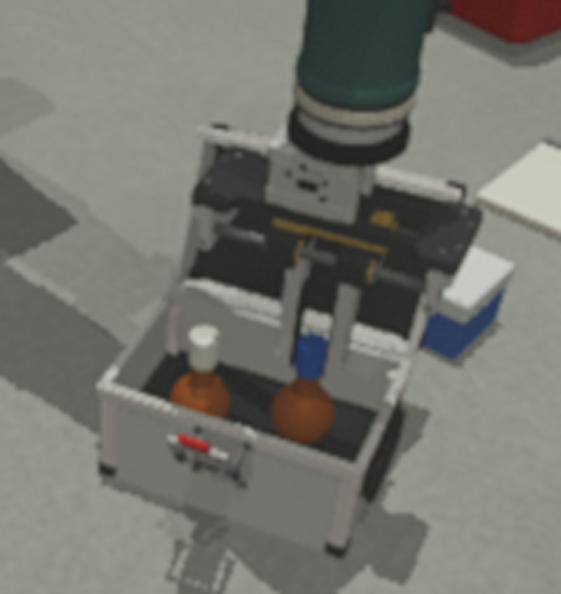

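Both views show the flask over the free pocket and clear of the packed one. Before lowering I check the rim corners against this closer view.

Run:
```python
from g import *
o=manip.observe(); cam=campose("wrist",o)
for p in [(-.065,.1),(-.065,-.1),(.065,.1),(.065,-.1)]: print(p,proj(cam,C(*p,.095)).round(1))
print("packed captop",proj(cam,C(-.006,.042,.121)))
P=C(-.006,-.042,0)
manip.servo_line(P+[0,0,.106],v=.05)
hit=manip.servo_line(P+[0,0,.097],v=.02,force_limit=2.0)
o=manip.observe(); print(hit,o["clock"],o["ee_pos"],o["wrist_force"])
im=viewer.read_camera("scene"); crop(im,290,80,460,260,3.3,"pics/s4.png")
```

```text
(-0.065, 0.1) [[117.8 312.8]]
(-0.065, -0.1) [[406.5 313.7]]
(0.065, 0.1) [[ 82.  120.7]]
(0.065, -0.1) [[421.9 120.5]]
packed captop [[175.83941655 250.20920877]]
True 11.1083 [0.62241867 0.14342363 0.10187729] [0.90689617 0.70266273 0.71115351]
```

View pics/s4.png

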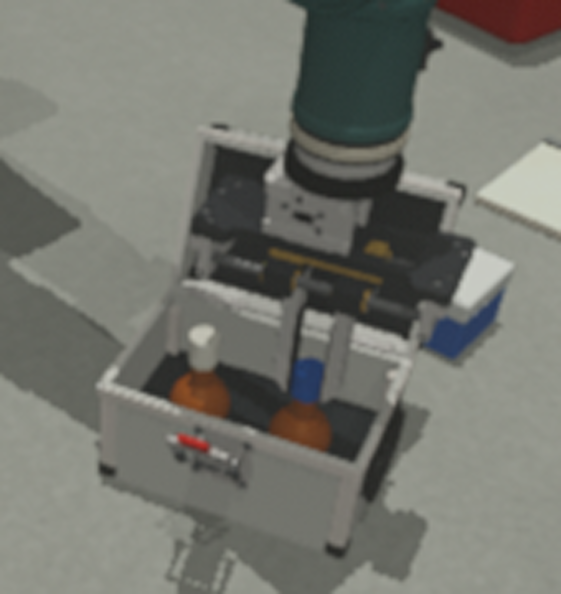

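Run:
```python
from g import *
P=C(-.006,-.042,0)
for i in range(3):
    manip.pause(.1); o=manip.observe(); print(o["clock"],o["ee_pos"].round(4),o["wrist_force"].round(2),o["wrist_torque"].round(3))
hit=manip.servo_line(P+[0,0,.0985],v=.015,force_limit=3.0)
for i in range(2):
    manip.pause(.1); o=manip.observe(); print(hit,o["clock"],o["ee_pos"].round(4),o["wrist_force"].round(2),o["wrist_torque"].round(3))
```

```text
11.2583 [0.6224 0.1434 0.1017] [1.85 2.3  2.18] [ 0.481 -0.443  0.038]
11.3583 [0.6223 0.1433 0.1017] [0.71 3.24 1.85] [ 0.532 -0.415  0.046]
11.4583 [0.6223 0.1432 0.1017] [1.53 3.3  2.92] [ 0.581 -0.469  0.081]
True 11.7667 [0.6226 0.1439 0.1   ] [ 1.04  1.46 -0.37] [ 0.33  -0.274 -0.015]
True 11.8667 [0.6226 0.144  0.1   ] [-0.09  0.74 -0.54] [ 0.24  -0.231 -0.002]
```

Run:
```python
from g import *
o=manip.observe(); p=np.array(o["ee_pos"])
hit=manip.servo_line([p[0],p[1],.0975],v=.01,force_limit=3.0)
for i in range(3):
    manip.pause(.1); o=manip.observe(); print(hit,o["clock"],o["ee_pos"].round(4),o["wrist_force"].round(2),o["wrist_torque"].round(3))
im=viewer.read_camera("wrist"); cv2.imwrite("pics/w5.png",im[:,:,::-1])
```

```text
True 12.225 [0.6227 0.1445 0.0993] [ 0.65 -0.98  4.76] [ 0.125 -0.083  0.017]
True 12.325 [0.6227 0.1445 0.0992] [0.07 0.48 4.46] [ 0.136 -0.063 -0.051]
True 12.425 [0.6227 0.1446 0.0992] [0.04 0.14 4.39] [ 0.09   0.01  -0.037]
```

View pics/w5.png

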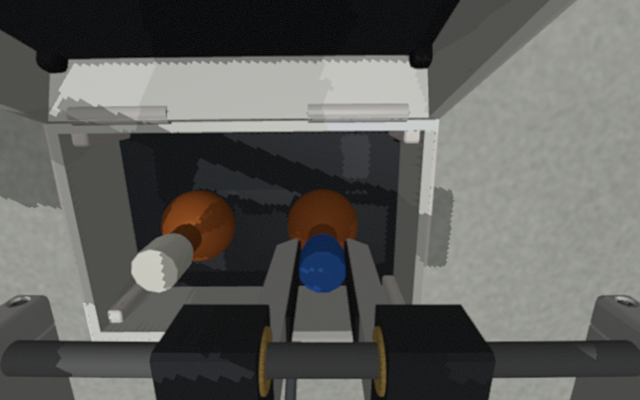

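The flask is seated. The vertical force has risen to 4.5 N, the side forces are near 0, and TCP z is 0.0992 against an expected 0.0995. I release and retreat straight up.

```bash
sed -i 's/c0=np.array(\[.5823,.128\])/c0=np.array([.5828,.1295])/' g.py
python3 - <<'E'
from g import *
o=manip.observe(); p=np.array(o["ee_pos"])
claw.open_jaws(); manip.pause(.1)
o=manip.observe(); print(o["clock"],o["opening"],o["ee_pos"].round(4),o["wrist_force"].round(2))
manip.servo_line([p[0],p[1],.15],v=.08)
manip.servo_line([p[0],p[1],.26],v=.2)
o=manip.observe(); print(o["clock"],o["wrist_force"].round(2)); cam=campose("wrist",o)
im=viewer.read_camera("wrist"); cv2.imwrite("pics/w6.png",im[:,:,::-1])
print("case corners",[proj(cam,C(*p,.095)).round(1).tolist() for p in [(-.065,.1),(-.065,-.1),(.065,.1),(.065,-.1)]])
print("captop",proj(cam,C(-.006,-.042,.121)),"bulb",proj(cam,C(-.006,-.042,.053)),proj(cam,C(-.006,.042,.121)))
im=viewer.read_camera("scene"); crop(im,290,80,460,260,3.3,"pics/s6.png")
E
```

```text
13.7333 1.000544499507913 [0.6224 0.1446 0.0984] [-0.14 -0.32 -0.06]
15.225 [-0.08  0.54 -0.08]
case corners [[[187.8, 240.7]], [[377.8, 241.2]], [[173.8, 113.6]], [[384.0, 113.8]]]
captop [[322.77736811 192.93160477]] bulb [[322.66980615 177.66842321]] [[232.85011131 192.74577803]]
```

View pics/w6.png

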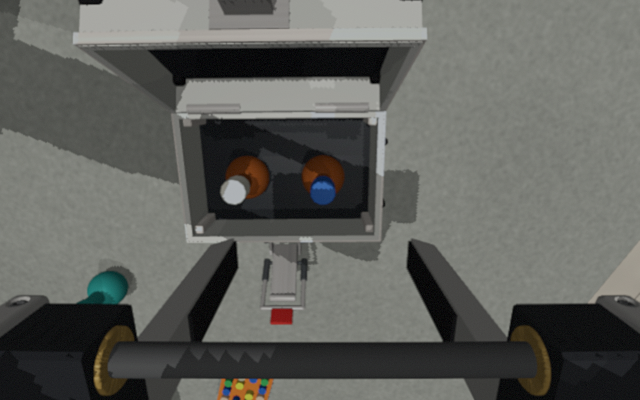

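View pics/s6.png

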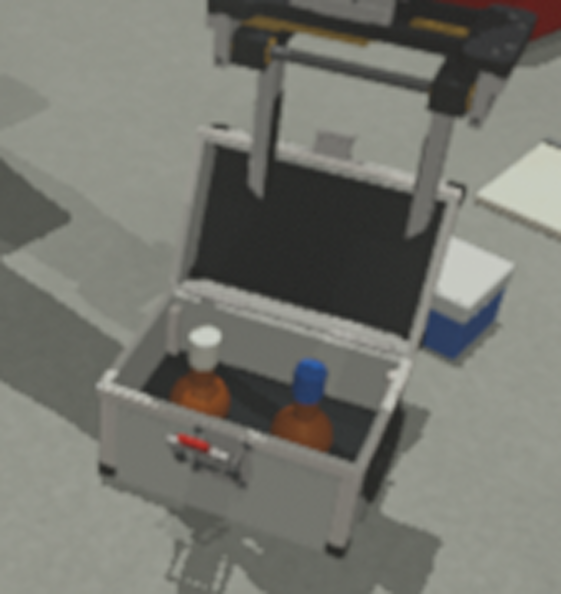

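The flask stands upright and released, with its cap at (322,190). The predicted rim corners match to 2–3 px. Next, the lid angle from the top picture.

Run:
```python
from g import *
T=campose("top"); f=lambda U,V:((U+.5)/5-.5+210,(V+.5)/5-.5+140)
def yplane(uv,yc):
    o,d=ray(T,uv); p0=C(0,yc,0); s=(p0-o)@ey/(d@ey); p=o+s*d; r=p-C(0,0,0); return np.array([r@ex,r@ez])
for n,a,b in [("inner",(110,187),(295,540)),("outer",(65,228),(235,552))]:
    for yc,U in ((-.1,a),(.1,b)):
        p=yplane(f(*U),yc); d=p-[.065,.095]; print(n,yc,p.round(4),"r",np.linalg.norm(d).round(4),"ang",np.arctan2(d[1],-d[0]).round(3))
# wrist view w6: 
o=manip.observe(); W=campose("wrist",o)
for th in (1.6,1.7,1.8,1.9,2.0):
    i=lambda y:C(.065-.13*np.cos(th),y,.095+.13*np.sin(th))
    print(th,proj(W,i(.1)).round(),proj(W,i(-.1)).round(),"top",proj(T,i(-.1)).round(1),proj(T,i(.1)).round(1), ((proj(T,i(-.1))-[210,140])*5).round())
```

```text
inner -0.1 [0.1116 0.2079] r 0.1222 ang 1.962
inner 0.1 [ 0.1797 -0.2107] r 0.3265 ang -1.93
outer -0.1 [0.1489 0.1737] r 0.115 ang 2.388
outer 0.1 [0.1232 0.304 ] r 0.2169 ang 1.843
1.6 [[ 85. 115.]] [[423. 115.]] top [[244.7 168.2]] [[281.4 237.5]] [[174. 141.]]
1.7 [[83. 92.]] [[424.  92.]] top [[240.3 170.6]] [[276.9 240. ]] [[152. 153.]]
1.8 [[81. 70.]] [[425.  69.]] top [[236.2 173.1]] [[272.6 242.3]] [[131. 166.]]
1.9 [[82. 48.]] [[425.  47.]] top [[232.2 175.6]] [[268.4 244.6]] [[111. 178.]]
2.0 [[83. 27.]] [[424.  26.]] top [[228.5 178.1]] [[264.5 246.8]] [[ 93. 191.]]
```

The lid is at about 1.91 rad, using the inner edge at row 45 of the wrist view. I go over the lid, get behind it and swing it shut along its arc with closed fingers.

Run:
```python
from g import *
o=manip.observe(); p=np.array(o["ee_pos"])
def lidP(th):
    r=.13 if th>np.pi/2 else .115
    x=.065-r*np.cos(th)+.04*np.sin(th)
    z=.095+.115*np.sin(th)+.04*np.cos(th)
    return x+.008,z
ths=np.r_[1.9:0.05:-.2]
for th in ths:
    x,z=lidP(th)
    if manip.inverse_kinematics(C(x,0,z),QDB) is None: print("noik",th)
manip.servo_line([p[0],p[1],.32],v=.25)
claw.gripper_close(5)
x,z=lidP(1.91)
manip.servo_line(C(x+.03,0,.32),v=.25)
manip.servo_line(C(x+.03,0,z),v=.25)
o=manip.observe(); print(o["clock"],o["opening"],o["ee_pos"].round(3),o["wrist_force"].round(2))
for i,th in enumerate(ths):
    x,z=lidP(th)
    hit=manip.servo_line(C(x,0,z),v=.1,force_limit=25)
    o=manip.observe(); print(round(th,2),hit,round(o["clock"],2),o["wrist_force"].round(1))
    if hit: break
im=viewer.read_camera("scene"); crop(im,290,80,460,260,3.3,"pics/s7.png")
```

```text
18.725 0.007023485874895269 [0.497 0.291 0.191] [ 0.23 -0.69 -0.4 ]
1.9 False 19.18 [1.  0.4 0.6]
1.7 False 19.6 [0.4 0.1 0.4]
1.5 False 20.01 [ 0.6  0.6 -0.2]
1.3 False 20.4 [0.  0.1 0.1]
1.1 False 20.79 [ 0.   0.4 -0.8]
0.9 False 21.18 [ 0.3 -0.6  0.4]
0.7 False 21.57 [-0.4  0.5 -0.4]
0.5 False 21.97 [-0.2  0.1  0.8]
0.3 False 22.36 [ 0.  -0.3  0.1]
0.1 False 22.75 [-1.   0.8 -0.4]
```

View pics/s7.png

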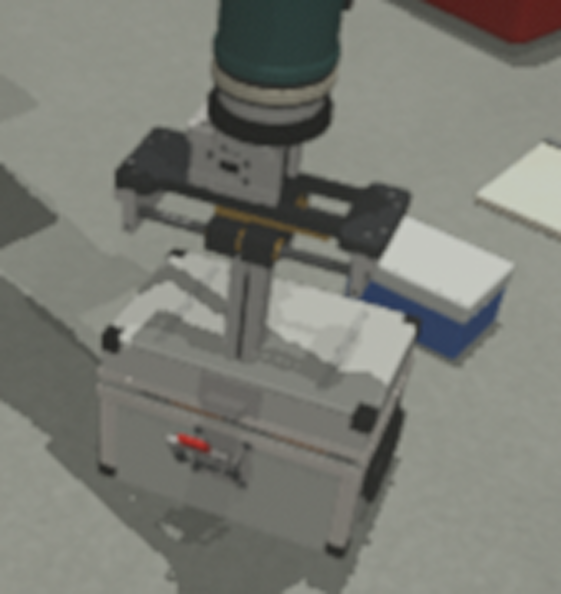

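The lid has followed and is nearly shut, with a thin seam still visible along the rim. I press it home with a force limit.

Run:
```python
from g import *
hit=manip.servo_line(C(-.042,0,.131),v=.04,force_limit=15)
o=manip.observe(); print(hit,round(o["clock"],2),o["ee_pos"].round(4),o["wrist_force"].round(1))
manip.pause(.15); o=manip.observe(); print(o["ee_pos"].round(4),o["wrist_force"].round(1))
p=np.array(o["ee_pos"]); manip.servo_line(p+[0,0,.05],v=.15)
# look at the latch from the front-outside, above
manip.servo_line(C(-.13,0,.30),v=.25)
o=manip.observe(); W=campose("wrist",o); print(round(o["clock"],2))
im=viewer.read_camera("wrist"); cv2.imwrite("pics/w8.png",im[:,:,::-1])
im=viewer.read_camera("scene"); crop(im,290,80,460,260,3.3,"pics/s8.png")
d=lambda r,a:np.array([r*np.sin(a),-r*np.cos(a)])
for q in (2.2,2.3,2.4,2.5):
    B=d(.016,q-.45); l=2.9-q; u=np.array([np.sin(l),np.cos(l)]); t=d(.055,q)
    for n,v in (("bar",B+.0525*u),("tab",B+.0695*u),("tip",t)): print(q,n,v.round(4),proj(W,C(-.081-v[0],0,.078+v[1])).round(1))
```

```text
True 23.18 [0.6031 0.0935 0.1353] [-0.2  1.5  5.5]
[0.6031 0.0935 0.1352] [-0.3  0.   5.2]
24.55
2.2 bar [0.0496 0.043 ] [[322.8 184.2]]
2.2 tab [0.0605 0.056 ] [[322.8 197.6]]
2.2 tip [0.0445 0.0324] [[322.8 177.2]]
2.3 bar [0.045  0.0477] [[322.8 180.9]]
2.3 tab [0.0546 0.0618] [[322.8 193.4]]
2.3 tip [0.041  0.0366] [[322.8 174.9]]
2.4 bar [0.04  0.052] [[322.9 177. ]]
2.4 tab [0.0482 0.0669] [[322.9 188.3]]
2.4 tip [0.0372 0.0406] [[322.8 172. ]]
2.5 bar [0.0346 0.0557] [[322.9 172.4]]
2.5 tab [0.0413 0.0714] [[322.9 182.4]]
2.5 tip [0.0329 0.0441] [[322.9 168.6]]
```

View pics/w8.png

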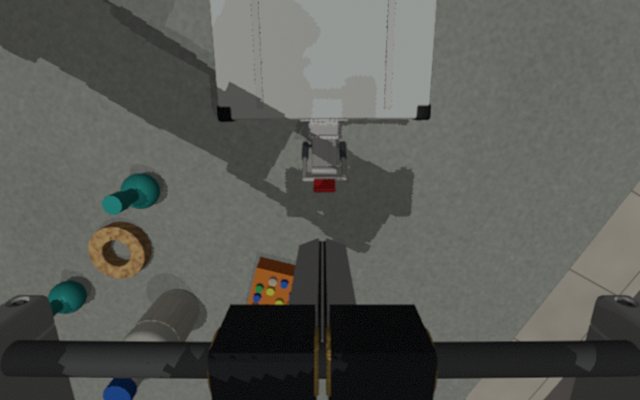

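View pics/s8.png

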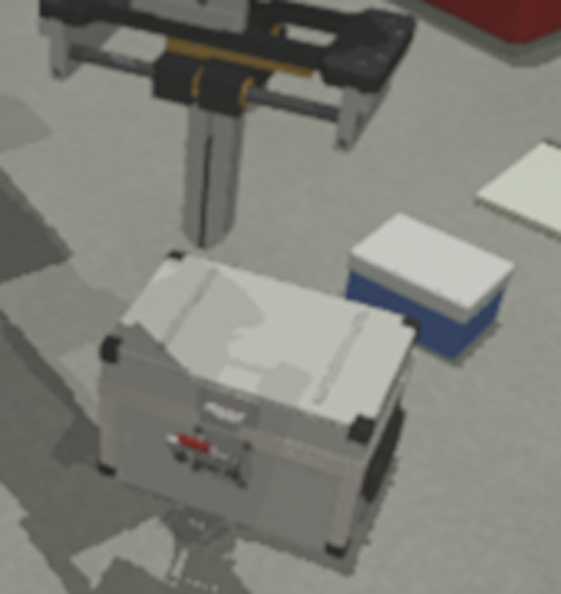

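Wrist view: the lid is flat and shut (press height 0.1352). The red tab at (324,185) fits a lever at about 2.36 rad with the bail resting outward on its stop. Next I push the tab inward past vertical.

Run:
```python
from g import *
manip.servo_line(C(-.165,0,.30),v=.25)
manip.servo_line(C(-.165,0,.136),v=.25)
manip.servo_line(C(-.145,0,.136),v=.1)
hit=manip.servo_line(C(-.090,0,.136),v=.06,force_limit=8)
o=manip.observe(); print(hit,round(o["clock"],2),o["ee_pos"].round(4),((o["ee_pos"]-C(0,0,0))@ex).round(4),o["wrist_force"].round(1))
im=viewer.read_camera("scene"); crop(im,290,80,460,260,3.3,"pics/s9.png")
im=viewer.read_camera("wrist"); cv2.imwrite("pics/w9.png",im[:,:,::-1])
```

```text
False 27.17 [0.6256 0.05   0.136 ] -0.0903 [-0.1 -0.3  0. ]
```

View pics/s9.png

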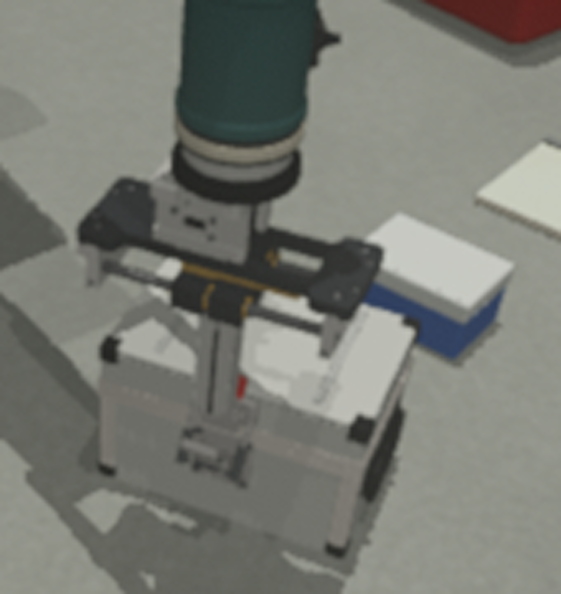

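View pics/w9.png

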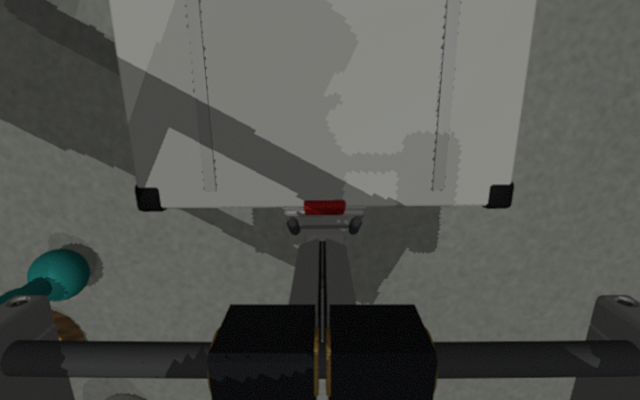

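The bail has tipped inward, with the red tab at (324,207) resting at the lid's front edge. Next I put the finger between lever and bail and swing the lever outward and down along its arc.

```bash
cat >> g.py <<'E'
def lev(q,a,s=.042,over=0.):
    d=np.array([np.sin(q),-np.cos(q)]); n=np.array([np.cos(q),np.sin(q)])
    v=s*d+(.006+.008*abs(np.cos(q+a))-over)*n
    return C(-.081-v[0],0,.078+v[1])
E
python3 - <<'E'
from g import *
p=lev(2.5,0); r=p.copy(); r[2]=.136
manip.servo_line(r,v=.1)
print(manip.servo_line(p,v=.06,force_limit=10))
o=manip.observe(); print(round(o["clock"],2),o["wrist_force"].round(1))
for q in (2.35,2.2,2.05,1.9,1.75,1.6):
    hit=manip.servo_line(lev(q,0),v=.08,force_limit=18)
    o=manip.observe(); print(q,hit,round(o["clock"],2),o["wrist_force"].round(1))
    if hit: break
im=viewer.read_camera("scene"); crop(im,290,80,460,260,3.3,"pics/s10.png")
im=viewer.read_camera("wrist"); cv2.imwrite("pics/w10.png",im[:,:,::-1])
E
```

```text
False
27.95 [-0.  -0.4  0.7]
2.35 False 28.2 [ 0.2 -0.3 -0.3]
2.2 False 28.45 [0.3 0.7 0.5]
2.05 False 28.7 [0.4 0.3 1.2]
1.9 False 28.95 [-0.4 -0.1 -0.6]
1.75 False 29.2 [-0.3  0.8 -0.3]
1.6 False 29.45 [-0.6  0.6 -0.1]
```

View pics/s10.png

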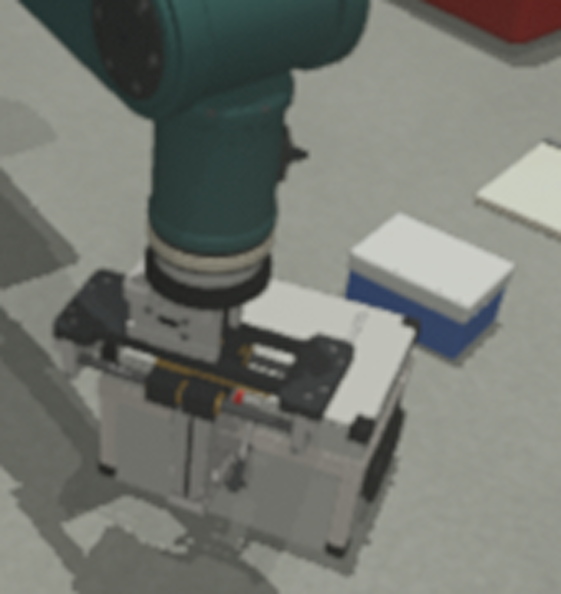

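View pics/w10.png

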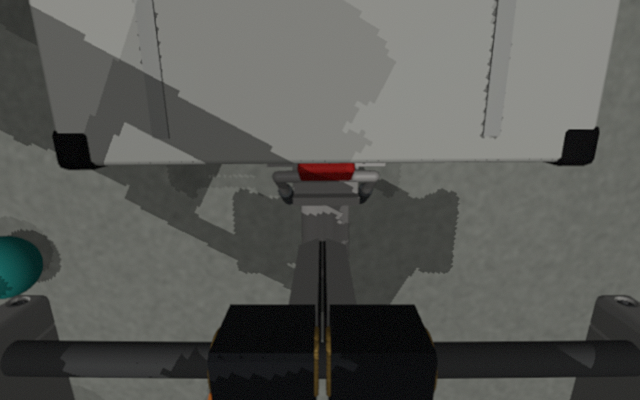

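Run:
```python
from g import *
o=manip.observe(); W=campose("wrist",o); print(o["clock"],o["ee_pos"])
for n,p in [("seat",(-.079,0,.1175)),("barL",(-.079,.0205,.1175)),("lip out",(-.085,.014,.122)),("lip in",(-.0815,.014,.122)),("lip out-",(-.085,-.014,.122)),("lid edge",(-.065,0,.135))]: print(n,proj(W,C(*p)).round(1))
for q in (1.6,1.7,1.8):
  print(q,proj(W,C(-.081-.055*np.sin(q),0,.078-.055*np.cos(q))))
im=cv2.imread("pics/w10.png")[:,:,::-1]; crop(im,250,140,400,260,5,"pics/w10c.png")
```

```text
29.55 [0.64114129 0.02098058 0.08538849]
seat [[323.9 191.4]]
barL [[276.8 191.3]]
lip out [[291.2 207.5]]
lip in [[291.  199.7]]
lip out- [[356.6 207.6]]
lid edge [[324.4 166.9]]
1.6 [[323.00130843 269.74105263]]
1.7 [[323.057201   273.49463403]]
1.8 [[323.11849382 276.50780609]]
```

View pics/w10c.png

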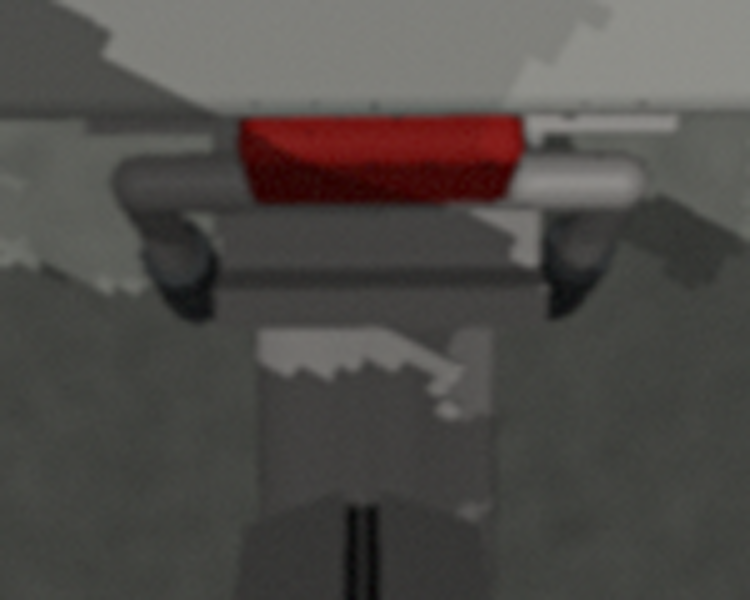

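The bar (image rows 171–182) lies on the lid side of the keeper lip (rows 194–205), so it is inside the keeper. I reorient with a tilt so the gripper body clears the lid, then push the lever on down.

Run:
```python
from g import *
a=.6
for q in (1.75,1.6,1.4,1.2,1.,.8,.6,.45,.3,.1):
    if manip.inverse_kinematics(lev(q,a),QM(a)) is None: print("noik",q)
p=np.array(manip.observe()["ee_pos"])
manip.servo_line(p+[0,0,.05]-.02*ex,v=.15)
pre=lev(1.6,a)+[0,0,.04]-.02*ex
manip.reach(pre,QM(a))
manip.servo_line(lev(1.75,a),v=.1,force_limit=10)
o=manip.observe(); print(round(o["clock"],2),o["wrist_force"].round(1))
for q in (1.55,1.35,1.15,.95,.8):
    hit=manip.servo_line(lev(q,a),v=.06,force_limit=20)
    o=manip.observe(); print(q,hit,round(o["clock"],2),o["wrist_force"].round(1),np.linalg.norm(o["ee_pos"]-lev(q,a)).round(4))
    if hit: break
im=viewer.read_camera("scene"); crop(im,290,80,460,260,3.3,"pics/s11.png")
W=campose("wrist",manip.observe())
im=viewer.read_camera("wrist"); cv2.imwrite("pics/w11.png",im[:,:,::-1])
for n,p in [("seat",(-.079,0,.1175)),("barL",(-.079,.0205,.1175)),("lip out",(-.085,.014,.122)),("lip in",(-.0815,.014,.122)),("lip out-",(-.085,-.014,.122)),("lid edge",(-.065,0,.135))]: print(n,proj(W,C(*p)).round(1))
```

```text
31.11 [ 0.1  0.1 -0.4]
1.55 False 31.43 [ 0.1 -0.4 -0.4] 0.0007
1.35 False 31.74 [ 0.2  1.4 -0.4] 0.0008
1.15 False 32.06 [-1.2  1.1  0.9] 0.0007
0.95 False 32.37 [-0.1  1.5  0.6] 0.0007
0.8 False 32.62 [0.7 0.1 0.1] 0.0006
seat [[323.6 140. ]]
barL [[274.5 140. ]]
lip out [[288.6 148. ]]
lip in [[288.9 140.2]]
lip out- [[358.6 148.1]]
lid edge [[323.7  85.5]]
```

View pics/s11.png

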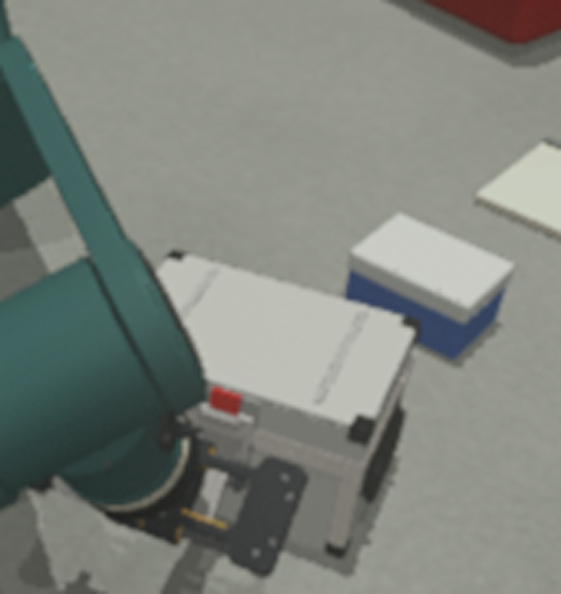

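View pics/w11.png

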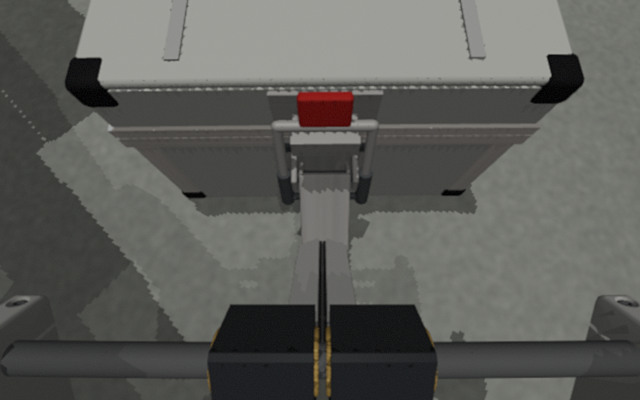

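Run:
```python
from g import *
o=manip.observe(); W=campose("wrist",o)
for n,p in [("bar seat",(-.079,0,.1175)),("bar vs lid",(-.0675,0,.1175)),("bar on lip",(-.083,0,.1245)),("lidtop L",(-.065,.1,.135)),("lidtop R",(-.065,-.1,.135)),("rim L",(-.065,.1,.095)),("lip top in",(-.0815,0,.122)),("lip top out",(-.085,0,.122)),("lip bot out",(-.085,0,.112))]: print(n,proj(W,C(*p)).round(1))
for q in (.6,.8,1.,1.2):
    B=np.array([.016*np.sin(q-.45),-.016*np.cos(q-.45)]); print(q,"Bpx",proj(W,C(-.081-B[0],.0225,.078+B[1])).round(1),"z",(.078+B[1]).round(4),"tip",proj(W,C(-.081-.055*np.sin(q),0,.078-.055*np.cos(q))).round(1))
im=cv2.imread("pics/w11.png")[:,:,::-1]; crop(im,240,70,410,260,3.1,"pics/w11c.png")
```

```text
bar seat [[323.6 140. ]]
bar vs lid [[323.6 115.9]]
bar on lip [[323.7 140.6]]
lidtop L [[65.7 86.7]]
lidtop R [[581.9  86.8]]
rim L [[121.  136.7]]
lip top in [[323.6 140.2]]
lip top out [[323.6 148. ]]
lip bot out [[323.5 158.7]]
0.6 Bpx [[283.3 193.9]] z 0.0622 tip [[323.1 253.5]]
0.8 Bpx [[282.9 198.6]] z 0.063 tip [[323.1 265.6]]
1.0 Bpx [[282.5 202.8]] z 0.0644 tip [[323.2 275.7]]
1.2 Bpx [[281.9 206.1]] z 0.0663 tip [[323.2 283.1]]
```

View pics/w11c.png

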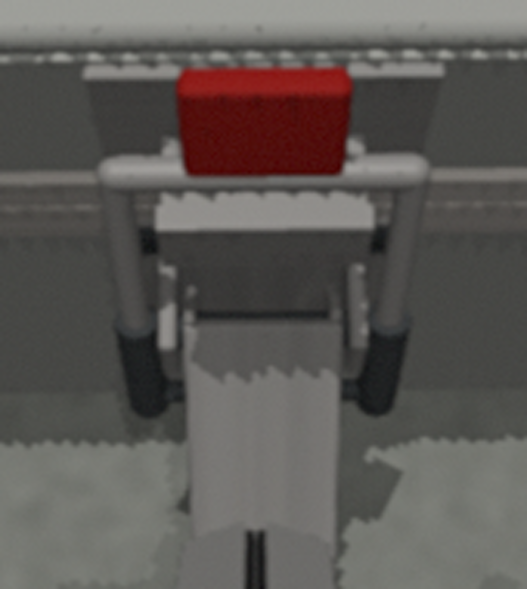

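The bar (rows 120–130) sits behind the keeper lip (top at rows 133–144), with the red tab up, so it is hooked. I continue over center and press the lever flat.

Run:
```python
from g import *
a=.6
for q in (.65,.5,.35,.2,.08,0.0):
    hit=manip.servo_line(lev(q,a),v=.05,force_limit=15)
    o=manip.observe(); print(q,hit,round(o["clock"],2),o["wrist_force"].round(1),np.linalg.norm(o["ee_pos"]-lev(q,a)).round(4))
    if hit: break
W=campose("wrist",manip.observe())
im=viewer.read_camera("wrist"); cv2.imwrite("pics/w12.png",im[:,:,::-1])
```

```text
0.65 False 32.98 [ 0.2 -0.8  1.5] 0.0005
0.5 False 33.23 [ 1.7 -0.4 -0.3] 0.001
0.35 False 33.49 [-0.4  0.   0.7] 0.0009
0.2 False 33.76 [-0.4 -0.4  0.1] 0.0006
0.08 False 34.01 [ 0.4 -0.2 -0.4] 0.0004
0.0 False 34.26 [-0.5  0.  -0.2] 0.0002
```

View pics/w12.png

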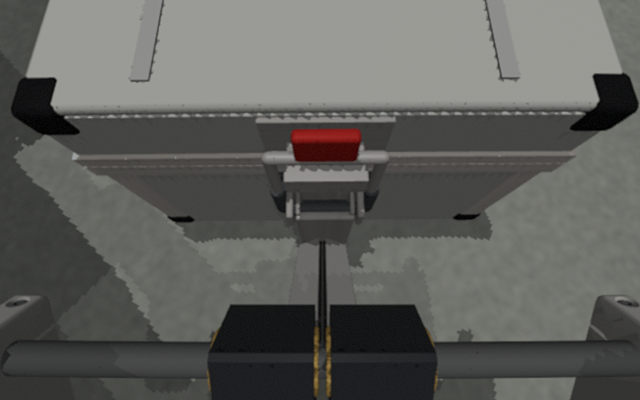

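Run:
```python
from g import *
a=.6
hit=manip.servo_line(lev(0,a)+.006*ex,v=.03,force_limit=8)
o=manip.observe(); print(hit,round(o["clock"],2),o["wrist_force"].round(1),((o["ee_pos"]-lev(0,a))@ex).round(4))
p=np.array(o["ee_pos"])
manip.servo_line(p-.06*ex+.0*ez,v=.12)
manip.servo_line(p-.10*ex+.12*ez,v=.2)
o=manip.observe(); W=campose("wrist",o); print(o["clock"])
im=viewer.read_camera("wrist"); cv2.imwrite("pics/w13.png",im[:,:,::-1])
for n,p in [("bar seat",(-.079,0,.1175)),("lip top out",(-.085,0,.122)),("lidtop L",(-.065,.1,.135)),("lidtop R",(-.065,-.1,.135)),("tip q0",(-.085,0,.023)),("tip q.45",(-.081-.055*np.sin(.45),0,.078-.055*np.cos(.45)))]: print(n,proj(W,C(*p)).round(1))
im=viewer.read_camera("scene"); crop(im,290,80,460,260,3.3,"pics/s13.png")
```

```text
True 34.52 [ 1.5 -2.3  1.7] 0.0004
35.9583
bar seat [[322.8 114.1]]
lip top out [[322.8 117.9]]
lidtop L [[185.1  84.7]]
lidtop R [[460.7  84.2]]
tip q0 [[322.8 170.5]]
tip q.45 [[322.9 187.2]]
```

View pics/w13.png

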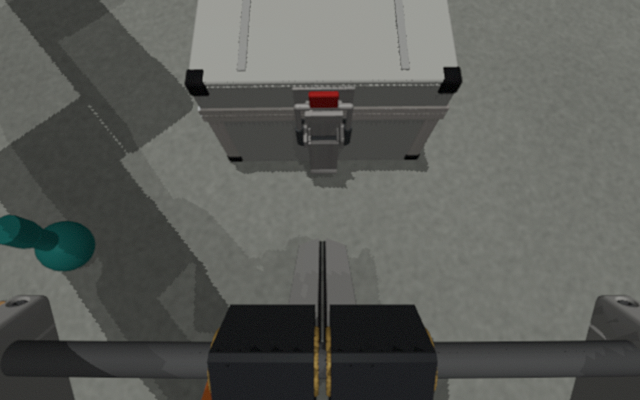

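View pics/s13.png

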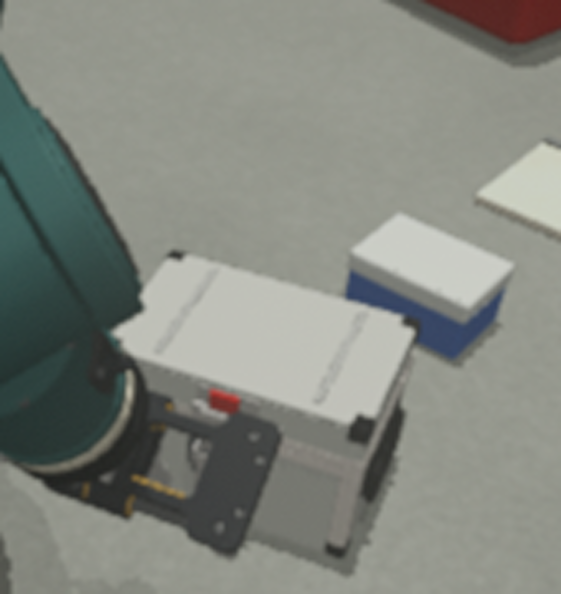

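Run:
```python
from g import *
im=cv2.imread("pics/w13.png")[:,:,::-1]; crop(im,275,75,375,185,5.4,"pics/w13c.png")
o=manip.observe(); W=campose("wrist",o)
for n,p in [("bar vs lid",(-.0675,0,.1175)),("bar -.074",(-.074,0,.1175)),("tab end",(-.079,0,.1345)),("lip top in",(-.0815,0,.122)),("lip bot out",(-.085,0,.112)),("A pivot",(-.081,.0,.078)),("rim z95",(-.065,.1,.095)),("rimR",(-.065,-.1,.095)),("bottom L",(-.065,.1,0)),("plate backing top",(-.066,0,.13))]: print(n,proj(W,C(*p)).round(1))
```

```text
bar vs lid [[323.3 100.9]]
bar -.074 [[323.3 108.3]]
tab end [[323.3 100.9]]
lip top in [[323.3 113.6]]
lip bot out [[323.3 124.8]]
A pivot [[323.3 141.2]]
rim z95 [[203.  114.6]]
rimR [[443.9 114.1]]
bottom L [[231.3 162.3]]
plate backing top [[323.3  89.2]]
```

View pics/w13c.png

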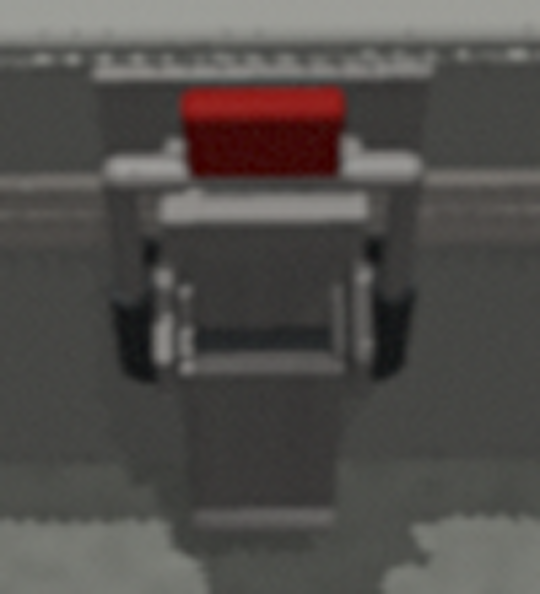

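The lever tip at row ~170 matches the flat prediction of 170.5. The bar is behind the lip. I take a second look from above plus the fixed cameras to confirm the hook and the bystanders.

Run:
```python
from g import *
manip.reach(C(-.16,0,.24),QDB); manip.pause(.1)
o=manip.observe(); W=campose("wrist",o); print(o["clock"],o["wrist_force"].round(2))
im=viewer.read_camera("wrist"); crop(im,262,50,382,190,4.2,"pics/w14c.png"); cv2.imwrite("pics/w14.png",im[:,:,::-1])
for n,p in [("seat",(-.079,0,.1175)),("bar -.074",(-.074,0,.1175)),("lip top in",(-.0815,0,.122)),("lip top out",(-.085,0,.122)),("lid edge",(-.065,0,.135)),("tip q0",(-.081,0,.023)),("tip out",(-.089,0,.023))]:
    u=proj(W,C(*p))[0]; print(n,u.round(1),"crop",((u-[262,50]+.5)*4.2).round())
s=viewer.read_camera("scene"); t=viewer.read_camera("top"); cv2.imwrite("pics/s14.png",s[:,:,::-1]); cv2.imwrite("pics/t14.png",t[:,:,::-1])
```

```text
36.6667 [-0.05 -0.56 -0.43]
seat [324.4 102.5] crop [264. 223.]
bar -.074 [324.4  96.2] crop [264. 196.]
lip top in [324.4 105.8] crop [264. 236.]
lip top out [324.3 110.2] crop [264. 255.]
lid edge [324.5  83.6] crop [264. 143.]
tip q0 [324.2 104. ] crop [263. 229.]
tip out [324.1 111.6] crop [263. 261.]
```

View pics/w14c.png

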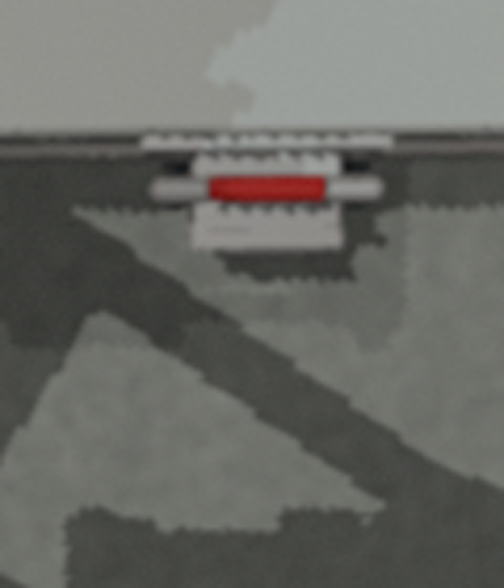

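View pics/t14.png

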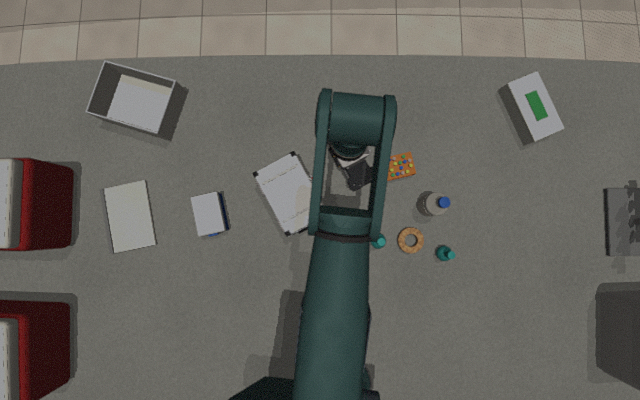

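View pics/s14.png

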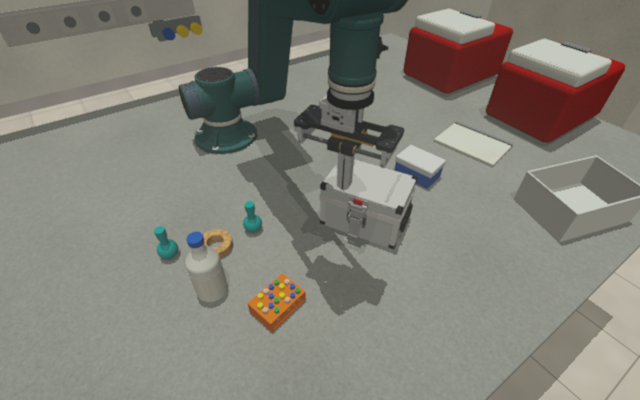

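Run:
```python
from g import *
manip.servo_line(C(-.16,0,.32),v=.2); manip.pause(.2)
o=manip.observe(); print(o["clock"],o["wrist_force"].round(2))
a=cv2.imread("pics/top0.png"); b=cv2.imread("pics/t14.png"); 
for n,lo,hi in (("blue",(105,120,60),(125,255,255)),("teal",(80,100,40),(100,255,255))):
  for im in (a,b):
    m=cv2.inRange(cv2.cvtColor(im,cv2.COLOR_BGR2HSV),lo,hi); k,l,st,c=cv2.connectedComponentsWithStats(m)
    print(n,[c[i].round(1).tolist() for i in range(1,k) if st[i][4]>12])
job.finish_job()
```

```text
37.5667 [ 0.3  -0.13 -0.15]
blue [[443.9, 201.8], [212.9, 234.1], [417.1, 241.0]]
blue [[443.9, 201.8], [213.1, 234.1]]
teal [[377.7, 240.4], [444.7, 253.3]]
teal [[378.8, 241.5], [444.8, 253.2]]
the job is handed in; nothing more can be done
```

The flask is packed in the free pocket and the case is shut and latched. I handed the job in at 37.6 s, with the arm clear of everything.

- **Flask:** I gripped it by the blue cap at 8 N and lowered it until it took about 4.5 N. It seated at the expected height, and after release the wrist view showed it standing upright within about 3 px of the prediction.
- **Lid:** I swung it shut from behind. The press stopped at 0.1352 m, against 0.135 for shut.
- **Latch:** I tipped the bail in over the keeper and swung the lever down past center. In the last pictures the lever tip sits at the flat position (row ~170, predicted 170.5) and the bar lies behind the keeper lip with the tab up.
- **Other things on the bench:** In the top view the bottle, the tip box and one turquoise flask are within 0.2 px of where they started. The other turquoise flask read about 1.5 px off, but the arm partly hid it there. The tube rack and cork ring I checked only by eye.

**Disagreements and limits:**
- The bar measured about 9–10 mm out from the lid face instead of the nominal 14. That puts it straight above its pivot, still inside the lip.
- I had corrected the case position by about 1.5 mm after the flask centred itself in the pocket.
- I felt no distinct snap in the force readings, so the shut lever is confirmed by picture and contact position only.

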